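# Screw the filler plug into the coolant tank without cross-threading

## Task

Take the green filler plug from its steel stand and close the coolant tank of the implant motor with it: set it squarely in the tank's neck, turn it back (anticlockwise) under a light push until you feel it drop into the thread start, then run it in clockwise until its flange sits flat on the rim, and let go. Be gentle, because forcing the plug down or turning it hard against a stop spoils the thread; leave the other things on the bench where they are.

Things in the scene. Friction and masses are not known exactly. Their poses are not given: they have to be found in the camera images.
- plug_grip (a point): Centre of the green filler plug's grip bar (plug loose, 80 g). z points up along the plug's axis. The bar is 40 mm long (x), 12 mm thick (y), 26 mm high. Under it is a round flange, 48 mm diameter, 5 mm thick, its underside 18 mm below this point. At the start the plug hangs upright in the stand, flange on the stand's top.
- plug: The same plug; origin at the centre of the flange's underside, z up its axis. Below it the 22 mm steel nose reaches down 27 mm, its last 4 mm tapered. Two brass lugs (4.7 mm wide, 3 mm high, reaching 15 mm out from the axis) stand on the nose under the two ends of the bar, their undersides 15 mm below the flange's underside.
- stand (a point): Fixed steel ring stand, 64 mm diameter, 36 mm high, bore 36 mm; this point is the centre of its underside on the bench.
- rim (a point): Centre of the rim of the tank's neck; z up. Aluminium neck 50 mm in outer diameter, rim 90 mm above the bench. Height of the plug flange's underside over the rim: about 14 mm with the lugs on top of the raised stops, 11.6 with the lugs on the flat thread face, 4.7 when dropped into the notches, 0 when home. The plug stays in the neck when let go and may be regrasped.
- tank: Fixed white coolant tank 130 x 130 mm, top 60 mm above the bench; origin under its centre, below the neck. From the notches, clockwise (seen from above) the plug goes down 5 mm per 110 degrees, with 1.5 mm of play up and down; the flange meets the rim at about 105 degrees; the thread binds hard at 136. All is rigid, some 20 N per mm; the thread bears at most 50 N.
- thread_face (a point): Centre of the brass two-start thread's flat face, inside the neck 4 mm below the rim; hole 24 mm. Each start is a notch, two of them half a turn apart, 18 degrees wider than a lug. At each notch's anticlockwise side is a raised stop 13 degrees wide, 2.5 mm high, blocking clockwise turns on the face. The notches' angle differs each time, and no reported axis tells it.
- bur_block_mid (a point): Bystander: black bur block 70 x 42 x 22 mm with coloured pins to 37 mm, loose; this point is at its centre, 11 mm above the bench.
- jaw_mid (a point): Bystander: red horseshoe jaw model with white teeth, loose, about 65 mm across and 21 mm high; this point is 10 mm above the bench.
- tumbler_mid (a point): Bystander: glass tumbler, loose, 72 mm across and 85 mm high; this point is at its centre.
There are look-alikes about, which are no part of the job. Of the things shaped like the plug, the green one is meant.

How it is judged:
On the way:
1. the plug has dropped into the thread start: upright in the neck, its flange less than 6.5 mm above the rim (z of plug_grip in the frame of rim below 0.0245 m and horizontal distance between plug_grip and rim below 0.005 m and angle between plug_grip's own z axis and vertical below 0.15 rad), for 0.1 s.
At the end, for the whole second after the job is handed in: The plug is screwed home in the neck: its flange within 1 mm of the rim, centred to 3 mm, square to 0.05 rad, at rest and released (z of plug_grip in the frame of rim below 0.019 m and horizontal distance between plug_grip and rim below 0.003 m and angle between plug_grip's own z axis and vertical below 0.05 rad and linear speed of plug below 0.02 m/s); the robot touches nothing.
It fails at once if the plug is forced: more than 50 N between plug and tank (contact force between plug and tank above 50 N).
It fails at once if a bystander is moved more than 20 mm (distance of any of bur_block_mid, jaw_mid, tumbler_mid from where it was at the start of the episode above 0.02 m).
It also fails if it takes over 61 s, if anything falls off the work surface, if the arm or the gripper's body presses on something with over 40 N, if the wrist force passes 120 N, or if a joint passes its speed limit or range.

## Robot

A 7-joint arm with a two-finger parallel gripper is mounted at the origin on the work surface. World frame = base frame: x ahead of the robot, y to its left, z up, the work surface at z = 0. Lengths are in m, angles in rad, forces in N, time in s.
With the tool pointing down it reaches from about 0.425 to 0.8 m from the base axis. Payload 8.3 kg.
Tool frame: the origin (TCP) lies midway between the tips of the shut fingers; the grasp point (between the pads) lies 19 mm behind it (grip_point_offset is the distance from the TCP to the grasp point, in m); y points along the fingers, x is the direction in which the jaws open and shut, and the axes are right-handed (so a half turn about y gives the same grasp; the last joint's range is limited). The gripper opens to 85 mm and grips with 20 to 120 N. Pads are 22 mm wide; open, the fingers measure 114 mm over their backs; the gripper's body (76 mm by 85 mm) begins 54 mm behind the grasp point. The pads swing forward as they close: fully open they stand 13 mm farther back than shut.
Start: joints at [-1.381, 0.383, 0.016, 1.37, -0.006, 1.388, -0.046], TCP at [0.156, 0.605, 0.202] pointing down, gripper open.
Joint ranges: [-2.95, 2.95], [-0.25, 2.06], [-1.52, 1.56], [0.18, 2.33], [-1.44, 4.58], [0.02, 2.06], [-3.01, 3.01]. Speed limits (rad/s): [2.39, 2.39, 3.01, 3.01, 3.14, 3.14, 3.14].

## Interface

Orientations are given as a rotation vector (axis times angle).
In Python, from station import * gives the robot as it stands.
- The arm moves only by the tool drive_tool, never from a script. Its argument "steps" is a list of rows, each a list of 7 numbers: the turn, a rotation vector about the tool's x, y, z as a fraction of full scale, then the shift along the tool's x, y, z as a fraction of full scale, then the gripper command: -1 is shut, 1 is fully open, values between are in proportion. In form: [[rx, ry, rz, x, y, z, fingers], ...]. A call has 1 to 10 rows; each row shifts and turns the commanded pose from where the row before left it, along the tool's axes as they then stand; what a row does not reach is not made up. Full scale, the value 1, is 40 mm for a shift and 5 degrees for a turn. A row lasts 1/10 s, in which the tool goes at most 50 mm and 8.59 degrees, less where a joint would pass 70% of its speed; a pose out of reach is approached as far as the arm can. A call with a number of a shift or a turn outside -1 to 1 is refused whole. A call with a gripper value outside its range is refused whole. The fingers move at their own pace and stop on an object; "newtons" is the grip in N (left out, the last holds). Time passes only in rows, so rows that do not move let the fingers close. It gives the time, the measured TCP pose, the force and the opening at its end, in the units of the state.
- get_state(): the state, without advancing time (a new reading comes with each control period).
- camera(name): name is "scene" or "top" or "wrist"; returns the picture (420x560x3 uint8, red, green, blue); there is no depth.
- camera_model(name): a dict with "camera_matrix" (3x3 intrinsics, pixels), "D" ([k1, k2, p1, p2, k3] as OpenCV has them; the pictures are not rectified), "view" (4x4, takes a point from world to camera coordinates); the wrist camera has in their place "mount" (4x4, takes a point from camera to tool coordinates, whose origin is the TCP and whose axes are the tool frame's). Camera axes: x right, y up, looking along -z (the intrinsics and any distortion apply to the point x, -y, -z); pixel columns grow to the right and rows downward; lengths in m; the calibration is good to about 2 mm. A picture is of the moment at which its call begins: read the wrist's pose just before it. camera_model takes no time and is no camera call.
- sign_off(): hands the job in, once; it reports no verdict.
The state is a dict: "clock": time; "joints": joint angles; "qvel": joint speeds; "joint_torque": joint torques, N m; "eef_pos": TCP position; "eef_rot": TCP orientation; "wrist_force": force on the tool from outside, world axes, zero at the start; "torque": the same for the moment, N m; "grip_width": opening from 0.0 (shut) to 1.0 (fully open).
Only numpy, scipy, OpenCV 4.12 (cv2) and the standard library are available. Lean on these libraries where they do the work, as an engineer would, in place of code of your own. Each camera call takes 0.05 s, during which the arm holds its last target.

## Working session

There is one attempt and no reset: what is moved stays moved. The work goes in short steps, Python scripts to look and compute and a tool call to move; the robot and the scene stay as the last step left them, time stands still between calls to the robot, and variables do not carry over. Pictures are saved under pics/ and viewed, and the job is handed in when it is done.

Besides the shell and the picture viewer there is one more tool, called as name([rows], argument=value, ...), one row to a line, values as JSON. drive_tool: Moves the arm, as the interface text tells. Its arguments: {"type":"object","properties":{"steps":{"type":"array","items":{"type":"array","items":{"type":"number","minimum":-1,"maximum":1}}},"newtons":{"type":"number"}},"required":["steps"]}

```bash
ls; mkdir -p pics
python3 - <<'E'
from station import *
import cv2
s=get_state();print(s)
for n in("scene","top","wrist"):
    cv2.imwrite(f"pics/{n}0.png",cv2.cvtColor(camera(n),cv2.COLOR_RGB2BGR)); print(n,camera_model(n))
E
```

```text
pics
{'clock': 0.0, 'joints': array([-1.38086247,  0.38425918,  0.0163596 ,  1.37118896, -0.00630475,
        1.38820517, -0.04651729]), 'qvel': array([ 0.00051595, -0.00025258, -0.00052128,  0.00127459, -0.00044143,
        0.00073034,  0.00116016]), 'joint_torque': array([-3.13033415e-04, -6.27604365e+01,  8.43911413e-01, -3.71819222e+01,
        1.64757465e-02,  1.43027984e-02,  5.04275064e-06]), 'eef_pos': array([0.15615542, 0.60458007, 0.20124995]), 'eef_rot': array([-1.31951918, -1.01987347,  1.0224965 ]), 'wrist_force': array([ 0.04859987,  0.10327393, -0.13612472]), 'torque': array([ 0.06112781, -0.01908441,  0.03511824]), 'grip_width': 0.9998968195232196}
scene {'camera_matrix': array([[496.21436602,   0.        , 276.62273329],
       [  0.        , 496.21436602, 204.85081636],
       [  0.        ,   0.        ,   1.        ]]), 'D': array([-0.0490515,  0.       ,  0.       ,  0.       ,  0.       ]), 'view': array([[ 0.72478657,  0.68883966, -0.01357795, -0.45885092],
       [-0.57825388,  0.61890802,  0.53157813,  0.25417317],
       [ 0.3745756 , -0.37742918,  0.8469004
[... 498 characters left out ...]
,  0.98187687, -0.89461701],
       [ 0.        ,  0.        ,  0.        ,  1.        ]])}
wrist {'camera_matrix': array([[337.46900906,   0.        , 281.03667253],
       [  0.        , 337.46900906, 209.44755648],
       [  0.        ,   0.        ,   1.        ]]), 'D': array([-0.06021004,  0.        ,  0.        ,  0.        ,  0.        ]), 'mount': array([[ 9.99999864e-01, -4.43033085e-04,  2.76845457e-04,
        -1.47745299e-04],
       [ 3.95907909e-04,  2.96925921e-01, -9.54900435e-01,
        -1.71851990e-01],
       [ 3.40849893e-04,  9.54900414e-01,  2.96926056e-01,
         7.61182491e-02],
       [ 0.00000000e+00,  0.00000000e+00,  0.00000000e+00,
         1.00000000e+00]])}
```

View pics/scene0.png

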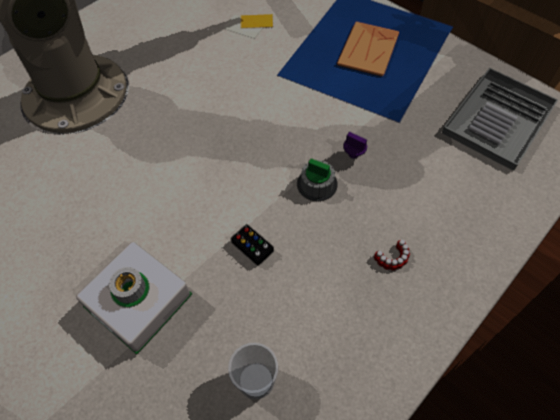

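View pics/top0.png

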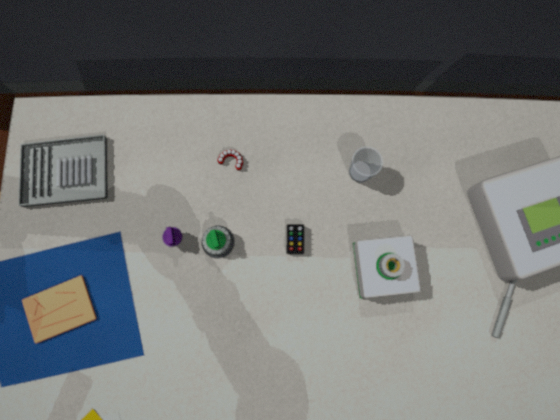

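View pics/wrist0.png

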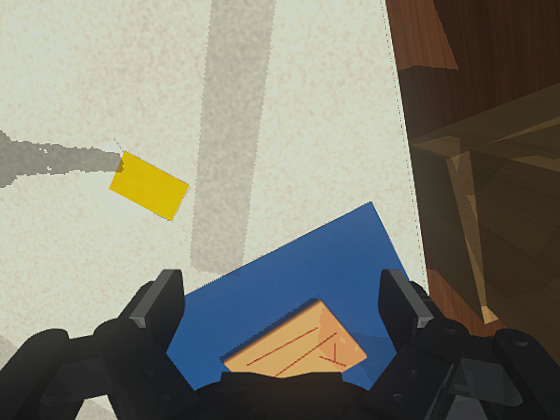

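```bash
cat > h.py <<'E'
from station import *
import cv2, numpy as np
from scipy.spatial.transform import Rotation as R
def cast(name,uv,z,pose=None):
    m=camera_model(name)
    p=cv2.undistortPoints(np.array([[uv]],float),m["camera_matrix"],m["D"])[0,0]
    d=np.array([p[0],-p[1],-1.])
    if name=="wrist":
        M=m["mount"]; P,rv=pose; Rt=R.from_rotvec(rv).as_matrix()
        o=Rt@M[:3,3]+P; d=Rt@M[:3,:3]@d
    else:
        V=m["view"]; o=-V[:3,:3].T@V[:3,3]; d=V[:3,:3].T@d
    if z is None: return o,d
    return o+d*(z-o[2])/d[2]
def proj(name,X,pose=None):
    m=camera_model(name)
    if name=="wrist":
        M=m["mount"]; P,rv=pose; Rt=R.from_rotvec(rv).as_matrix()
        c=M[:3,:3].T@(Rt.T@(np.array(X)-P)-M[:3,3])
    else:
        V=m["view"]; c=V[:3,:3]@np.array(X)+V[:3,3]
    c=np.array([[c[0],-c[1],-c[2]]])
    return cv2.projectPoints(c,np.zeros(3),np.zeros(3),m["camera_matrix"],m["D"])[0][0,0]
def tool():
    s=get_state(); Rt=R.from_rotvec(s["eef_rot"]).as_matrix()
    return s,Rt
def save(img,n,crop=None,k=1):
    if crop: x0,y0,x1,y1=crop; img=img[y0:y1,x0:x1]
    img=cv2.resize(img,None,fx=k,fy=k,interpolation=cv2.INTER_CUBIC)
    cv2.imwrite(f"pics/{n}.png",cv2.cvtColor(img,cv2.COLOR_RGB2BGR))
def blobs(img,lo,hi,amin=20):
    h=cv2.cvtColor(img,cv2.COLOR_RGB2HSV); m=cv2.inRange(h,np.array(lo),np.array(hi))
    n,l,st,c=cv2.connectedComponentsWithStats(m)
    return m,[(i,st[i].tolist(),c[i].round(1).tolist()) for i in range(1,n) if st[i,4]>=amin],l
E
python3 - <<'E'
from h import *
s,Rt=tool(); print("tool axes cols\n",Rt.round(3))
a=cv2.cvtColor(cv2.imread("pics/top0.png"),cv2.COLOR_BGR2RGB);b=cv2.cvtColor(cv2.imread("pics/scene0.png"),cv2.COLOR_BGR2RGB)
c1=cv2.resize(a[205:275,150:250],None,fx=4,fy=4,interpolation=2);c2=cv2.resize(b[120:210,280:380],None,fx=4,fy=4,interpolation=2)
c3=cv2.resize(a[230:300,350:450],None,fx=4,fy=4,interpolation=2);
c4=cv2.resize(b[240:330,80:180],None,fx=4,fy=4,interpolation=2)
c=np.vstack([np.hstack([c1[:280],c3[:280]]),np.hstack([c2[:300],c4[:300]])]);save(c,"crops")
for n,i in(("top",a),("scene",b)):
    print(n,blobs(i,(50,120,40),(80,255,255))[1])
E
```

```text
tool axes cols
 [[ 0.25  -0.    -0.968]
 [ 0.968 -0.001  0.25 ]
 [-0.001 -1.    -0.   ]]
top [(1, [206, 230, 20, 20, 294], [215.5, 239.2]), (8, [377, 254, 17, 25, 61], [381.4, 268.2]), (9, [389, 262, 5, 8, 34], [391.0, 265.1])]
scene [(1, [306, 159, 25, 24, 259], [317.7, 171.6]), (4, [112, 273, 37, 34, 186], [134.0, 295.4])]
```

View pics/crops.png

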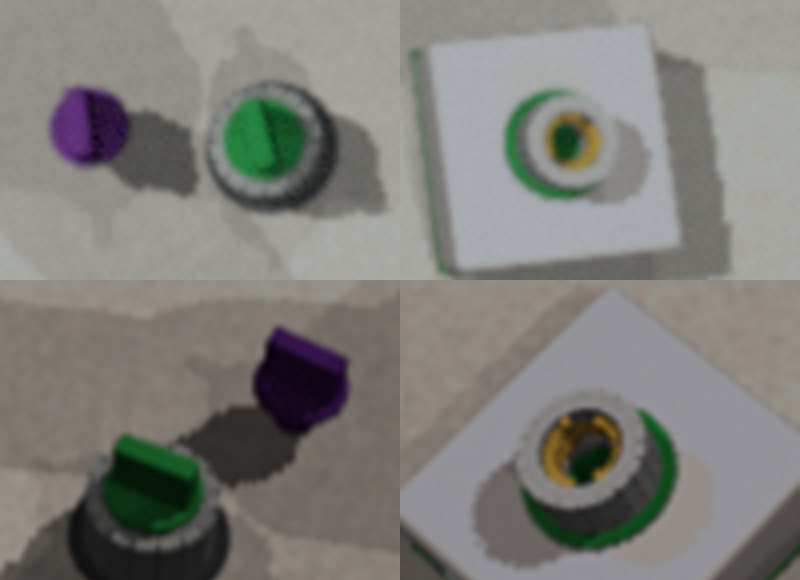

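Run:
```python
from h import *
print("plug top",cast("top",(215.5,239.2),.047),"scene",cast("scene",(317.7,171.6),.05))
# bar top ends, z=.067
for p in((262,98),(268,172)): print("bar end top",cast("top",(150+p[0]/4,205+p[1]/4),.067))
for p in((122,440),(198,468)): print("bar end scene",cast("scene",(280+p[0]/4,120+(p[1]-280)/4),.067))
print("rim top",cast("top",(350+172/4,230+140/4),.09),"scene",cast("scene",(80+(583-400)/4,240+(450-280)/4),.09))
s,Rt=tool()
for n in("top","scene"): print(n, proj(n,s["eef_pos"]))
```

```text
plug top [0.5644804  0.18254628 0.047     ] scene [0.56972107 0.17887063 0.05      ]
bar end top [0.58383453 0.18046114 0.067     ]
bar end top [0.54216419 0.17595109 0.067     ]
bar end scene [0.5499859  0.17982472 0.067     ]
bar end scene [0.58609927 0.19152241 0.067     ]
rim top [ 0.50371742 -0.20926565  0.09      ] scene [ 0.50855349 -0.2081206   0.09      ]
top [-19.07647946 439.25029435]
scene [306.53635014 -78.22363123]
```

drive_tool([
  [0,0,0,-0.3,0,-0.5,1],
  [0,0,0,-0.55,0.1,-0.9,1],
  [0,0,0,-0.55,0.1,-0.9,1],
  [0,0,0,-0.55,0.1,-0.9,1],
  [0,0,0,-0.55,0.1,-0.9,1],
  [0,0,0,-0.55,0.1,-0.9,1],
  [0,0,0,-0.55,0.1,-0.9,1],
  [0,0,0,-0.55,0.1,-0.9,1],
  [0,0,0,-0.55,0.1,-0.9,1],
  [0,0,0,-0.55,0.1,-0.9,1],
])

```text
clock: 1.15
eef_pos: [0.4376, 0.3143, 0.166]
eef_rot: [-1.318, -1.021, 1.021]
wrist_force: [0.9, 0.2, -0.1]
grip_width: 1.0
```

drive_tool([
  [0,0,0,-0.55,0.1,-0.9,1],
  [0,0,0,-0.55,0.1,-0.9,1],
  [0,0,0,-0.55,0.1,-0.9,1],
  [0,0,0,-0.55,0.1,-0.9,1],
  [0,0,0,-0.25,0,-0.4,1],
  [0,0,0,0,0,0,1],
  [0,0,0,0,0,0,1],
])

```text
clock: 1.85
eef_pos: [0.5669, 0.181, 0.1498]
eef_rot: [-1.318, -1.02, 1.021]
wrist_force: [-0.4, 0.7, -0.4]
grip_width: 1.002
```

Run:
```python
from h import *
s,Rt=tool(); print(s["clock"],s["eef_pos"],s["eef_rot"],s["joints"],abs(s["qvel"]).max())
i=camera("wrist"); save(i,"wplug"); np.save("wplug.npy",i); np.savez("wplug_pose.npz",p=s["eef_pos"],r=s["eef_rot"])
```

```text
1.85 [0.56691075 0.18097727 0.14984236] [-1.31787382 -1.01978453  1.02112266] [-0.62801665  0.35764703  0.34467725  1.54775689 -0.12487783  1.25886226
  1.05243067] 0.024961892976738627
```

View pics/wplug.png

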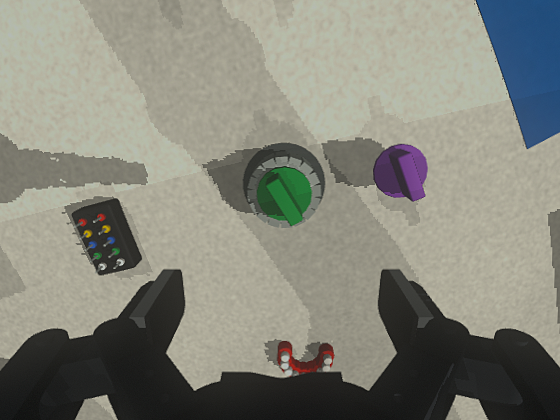

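Run:
```python
from h import *
i=np.load("wplug.npy"); z=np.load("wplug_pose.npz"); pose=(z["p"],z["r"])
save(i,"wplug_z",(235,135,335,235),6)
h=cv2.cvtColor(i,cv2.COLOR_RGB2HSV)
m,b,l=blobs(i,(50,120,40),(80,255,255),100); print(b)
v=h[...,2][m>0]; print(np.percentile(v,[5,25,50,75,95]))
```

```text
[(1, [257, 167, 55, 59, 1996], [286.6, 193.4])]
[ 77. 103. 115. 120. 123.]
```

View pics/wplug_z.png

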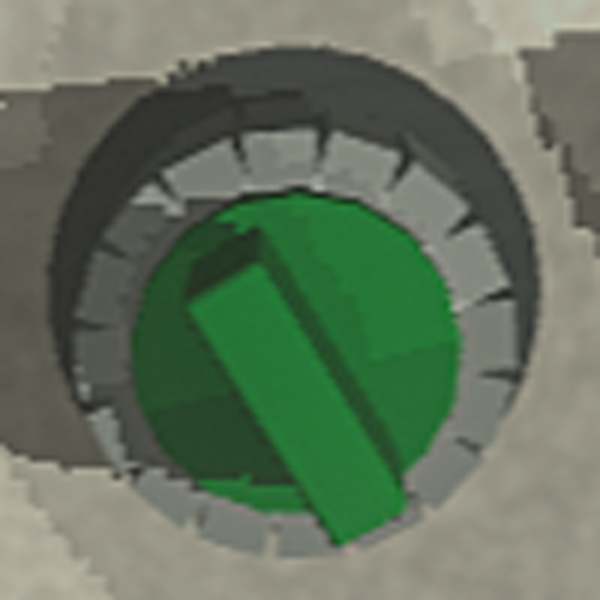

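Run:
```python
from h import *
z=np.load("wplug_pose.npz"); pose=(z["p"],z["r"])
c=[cast("wrist",(235+x/6-.4,135+y/6-.4),.067,pose) for x,y in((190,305),(268,263),(410,497),(342,545))]
c=np.array(c); print(c.mean(0)); 
e=(c[2]+c[3]-c[0]-c[1])/2; print(np.linalg.norm(e),np.degrees(np.arctan2(e[1],e[0])),np.linalg.norm(c[1]-c[0]))
# flange ellipse top z=.041: extents
f=[cast("wrist",(235+x/6-.4,135+y/6-.4),.041,pose) for x,y in((130,350),(460,350),(300,192),(300,512))]
print(np.array(f)); print((f[0]+f[1])/2,(f[2]+f[3])/2)
```

```text
[0.56468493 0.18468837 0.067     ]
0.03760598018044702 16.469479091234913 0.011478217676212906
[[0.5578615  0.16108225 0.041     ]
 [0.56967152 0.20679686 0.041     ]
 [0.54186748 0.19026835 0.041     ]
 [0.58768141 0.17857156 0.041     ]]
[0.56376651 0.18393955 0.041     ] [0.56477444 0.18441996 0.041     ]
```

drive_tool([
  [0,0,0,-0.5,0,0,1],
  [0,0,0,-0.95,-0.05,-0.1,1],
  [0,0,0,-1,-0.05,-0.1,1],
  [0,0,0,-1,-0.05,-0.1,1],
  [0,0,0,-1,-0.05,-0.1,1],
  [0,0,0,-1,-0.05,-0.1,1],
  [0,0,0,-1,0,-0.1,1],
  [0,0,0,-1,0,-0.1,1],
  [0,0,0,-1,0,-0.1,1],
  [0,0,0,-0.9,0,-0.1,1],
])

```text
clock: 2.9
eef_pos: [0.5076, -0.1912, 0.1607]
eef_rot: [-1.318, -1.023, 1.021]
wrist_force: [0.4, 0.0, 0.0]
grip_width: 1.002
```

drive_tool([
  [0,0,0,-0.5,0,-0.1,1],
  [0,0,0,0,0,0,1],
  [0,0,0,0,0,0,1],
])

```text
clock: 3.2
eef_pos: [0.5072, -0.2097, 0.1603]
eef_rot: [-1.317, -1.022, 1.021]
wrist_force: [0.1, 1.1, -0.5]
grip_width: 1.002
```

Run:
```python
from h import *
s,Rt=tool(); print(s["clock"],s["eef_pos"],s["joints"],abs(s["qvel"]).max())
i=camera("wrist"); save(i,"wtank"); np.save("wtank.npy",i); np.savez("wtank_pose.npz",p=s["eef_pos"],r=s["eef_rot"])
u=proj("wrist",(.506,-.209,.09),(s["eef_pos"],s["eef_rot"])).astype(int);print(u)
save(i,"wtank_z",(u[0]-50,u[1]-50,u[0]+50,u[1]+50),6)
```

```text
3.2 [ 0.50724045 -0.20967004  0.16028302] [-0.13626483  0.26584736  0.56881862  1.66769078 -0.15040202  1.25208761
  1.78247227] 0.0241219410151708
[281 208]
```

View pics/wtank.png

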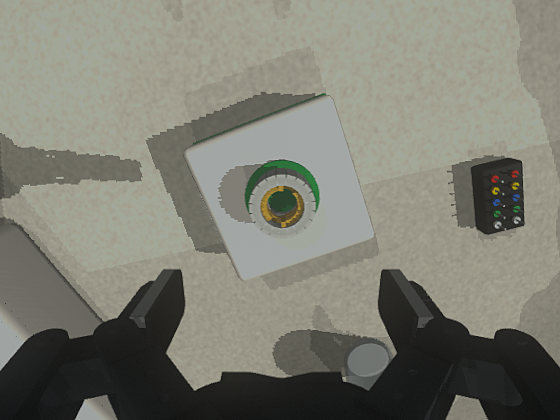

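View pics/wtank_z.png

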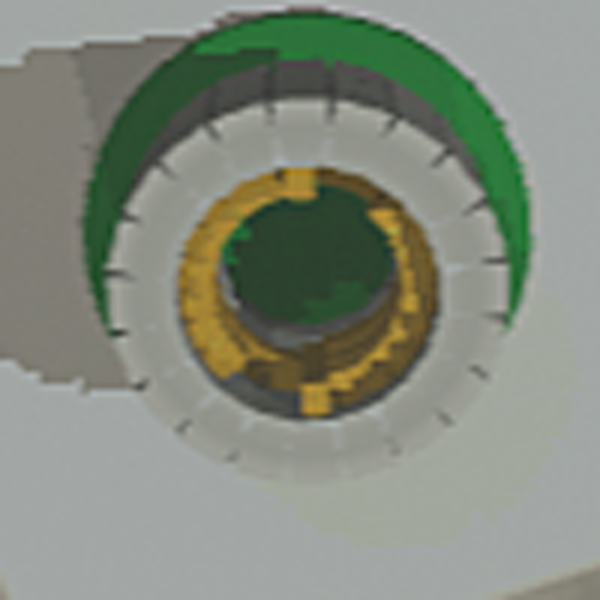

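Run:
```python
from h import *
i=np.load("wtank.npy"); z=np.load("wtank_pose.npz"); pose=(z["p"],z["r"])
f=lambda x,y,h: cast("wrist",(231+x/6-.4,158+y/6-.4),h,pose)
pts=[f(x,y,.09) for x,y in((108,290),(510,290),(308,95),(308,484),(135,175),(475,420),(140,388),(462,170))]
xy=np.array(pts,np.float32)[:,:2]
A=np.c_[2*xy,np.ones(len(xy))]; c=np.linalg.lstsq(A,(xy**2).sum(1),rcond=None)[0]; r=(c[2]+c[0]**2+c[1]**2)**.5
print("rim",c[:2],"r",r)
# hole/inner edge at rim inner
C=c[:2]
for n,p,h in(("up cw edge",(376,212),.086),("up stop edge",(317,188),.0885),("up stop far",(286,180),.0885),("lo cw edge",(238,368),.086),("lo stop edge",(302,400),.0885),("lo stop far",(332,400),.0885)):
    q=f(*p,h)[:2]-C; print(n,np.hypot(*q)*1e3,np.degrees(np.arctan2(q[1],q[0])))
```

```text
rim [ 0.50476156 -0.20825431] r 0.02546813823937284
up cw edge 12.88029485805481 125.48478342295346
up stop edge 13.590704673161158 161.90646093910485
up stop far 14.878143544613634 177.06031726338887
lo cw edge 14.202018095940954 -54.86164317229934
lo stop edge 14.31103139575688 -18.40350808102505
lo stop far 14.557641144958247 -3.174744097893188
```

drive_tool([
  [0,0,0,0.5,0,0,0],
  [0,0,0,1,0,0.1,0],
  [0,0,0,1,0,0.15,0],
  [0,0,0,1,0,0.15,0],
  [0,0,0,1,0,0.15,0],
  [0,0,0,1,0,0.15,0],
  [0,0,0,1,0,0.15,0],
  [0,0,0,1,0,0.1,0],
  [0,0,0,1,0.1,0.1,0],
  [0,0,0,0.9,0.2,0,0],
])

```text
clock: 4.25
eef_pos: [0.5599, 0.169, 0.1489]
eef_rot: [-1.315, -1.026, 1.023]
wrist_force: [0.3, 0.2, 0.1]
grip_width: 0.503
```

drive_tool([
  [0,0,0,0.5,0.2,0,0],
  [0,-1,0,0,0.2,0,0],
  [0,-1,0,0,0.2,0,0],
  [0,-1,0,0,0.2,0,0],
  [0,-1,0,0,0,0,0],
  [0,-1,0,0,0,0,0],
  [0,-1,0,0,0,0,0],
  [0,-0.2,0,0,0,0,0],
  [0,0,0,0,0,0,0],
  [0,0,0,0,0,0,0],
])

```text
clock: 5.25
eef_pos: [0.5656, 0.1833, 0.1162]
eef_rot: [-1.06, -1.417, 1.417]
wrist_force: [0.8, -0.1, -0.5]
grip_width: 0.503
```

Run:
```python
from h import *
s,Rt=tool(); print(s["clock"],s["eef_pos"],s["joints"],s["grip_width"]);print(Rt.round(4), np.degrees(np.arctan2(Rt[1,0],Rt[0,0])))
P=np.array([.5646,.1844,.045]); print("delta tool",Rt.T@(P-s["eef_pos"])/.04)
i=camera("wrist"); save(i,"wplug2"); np.save("wplug2.npy",i); np.savez("wplug2_pose.npz",p=s["eef_pos"],r=s["eef_rot"])
u=proj("wrist",(.5646,.1844,.067),(s["eef_pos"],s["eef_rot"])).astype(int);print(u)
save(i,"wplug2_z",(u[0]-50,u[1]-50,u[0]+50,u[1]+50),6)
```

```text
5.25 [0.56562737 0.18331878 0.11619586] [-0.55815462  0.37600232  0.24672755  1.58949931 -0.09674247  1.18833347
  1.56552406] 0.5033751032480873
[[-2.826e-01 -2.000e-04 -9.592e-01]
 [ 9.592e-01 -1.000e-04 -2.826e-01]
 [-1.000e-04 -1.000e+00  2.000e-04]] 106.41781572131947
delta tool [0.03333065 1.77989775 0.01659218]
[283 218]
```

View pics/wplug2_z.png

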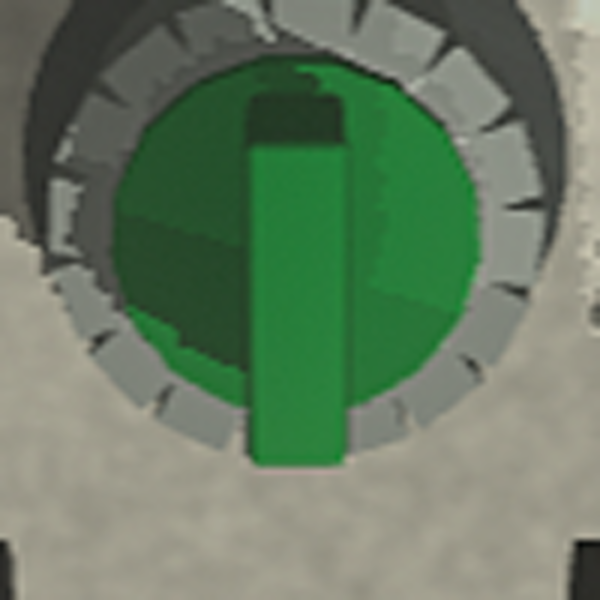

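View pics/wplug2.png

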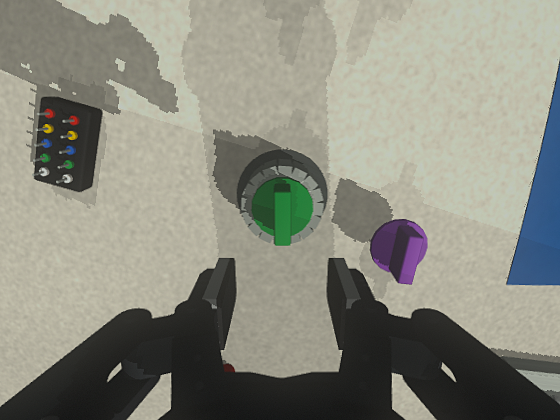

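drive_tool([
  [0,0,0,0.03,0.4,0.02,0],
  [0,0,0,0,0.5,0,0],
  [0,0,0,0,0.4,0,0],
  [0,0,0,0,0.25,0,0],
  [0,0,0,0,0.15,0,0],
  [0,0,0,0,0.08,0,0],
  [0,0,0,0,0,0,0],
])

```text
clock: 6.0
eef_pos: [0.5648, 0.1842, 0.0452]
eef_rot: [-1.059, -1.418, 1.418]
wrist_force: [-0.2, 0.2, 1.1]
grip_width: 0.498
```

drive_tool([
  [0,0,0,0,0,0,-0.5],
  [0,0,0,0,0,0,-1],
  [0,0,0,0,0,0,-1],
  [0,0,0,0,0,0,-1],
  [0,0,0,0,0,0,-1],
  [0,0,0,0,0,0,-1],
], newtons=40)

```text
clock: 6.6
eef_pos: [0.5647, 0.1842, 0.0451]
eef_rot: [-1.059, -1.418, 1.418]
wrist_force: [-0.3, 0.4, 0.3]
grip_width: -0.002
```

Run:
```python
from h import *
s,Rt=tool(); print(s)
i=camera("wrist"); save(i,"grasp")
```

```text
{'clock': 6.6, 'joints': array([-0.55017515,  0.44445381,  0.23454239,  1.66453081, -0.1157027 ,
        1.046235  ,  1.57949309]), 'qvel': array([ 0.00111993,  0.00200925,  0.00125042, -0.00012645,  0.00072996,
        0.00041973, -0.00087903]), 'joint_torque': array([ 1.97166766e-03, -6.06248546e+01,  4.45611387e+00, -3.25494683e+01,
        1.51691126e-02,  2.46358934e-03, -3.25853225e-04]), 'eef_pos': array([0.56468937, 0.18423534, 0.0451123 ]), 'eef_rot': array([-1.05877234, -1.41827535,  1.41832255]), 'wrist_force': array([-0.27630662,  0.40146135,  0.32620084]), 'torque': array([ 0.03262333, -0.0277935 , -0.00143823]), 'grip_width': -0.0015391959716714765}
```

View pics/grasp.png

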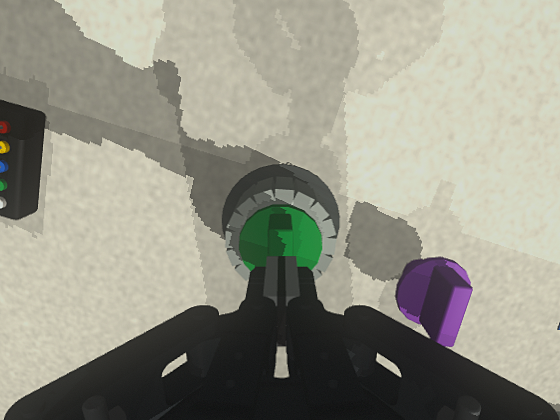

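Run:
```python
from h import *
s,Rt=tool(); pose=(s["eef_pos"],s["eef_rot"])
for X in(s["eef_pos"],s["eef_pos"]-Rt[:,1]*.019,(.5646,.1844,.067),(.5646,.1844,.041),(.5646,.1844,.036)): print(np.round(X,4),proj("wrist",X,pose))
i=camera("wrist"); save(i,"grasp_z",(215,150,355,300),5)
for n in("scene","top"):
    i=camera(n); u=proj(n,(.5646,.1844,.05)).astype(int); save(i,"grasp_"+n,(u[0]-50,u[1]-50,u[0]+50,u[1]+50),5)
print(get_state()["clock"])
```

```text
[0.5647 0.1842 0.0451] [281.09337931 248.69755765]
[0.5647 0.1842 0.0641] [281.09275038 264.15913497]
[0.5646 0.1844 0.067 ] [281.4370398  266.78952481]
[0.5646 0.1844 0.041 ] [281.39508275 245.72405818]
[0.5646 0.1844 0.036 ] [281.38821248 242.28116237]
6.8
```

View pics/grasp_z.png

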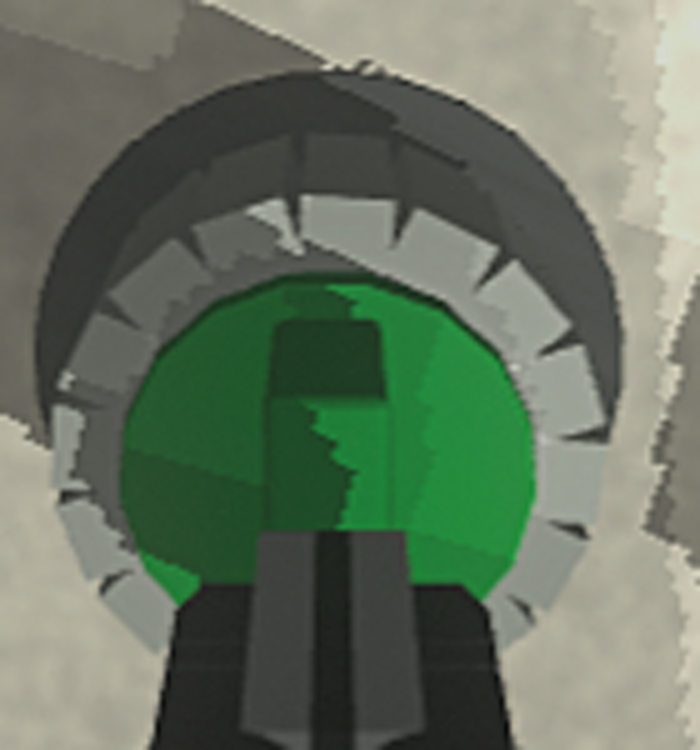

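View pics/grasp_scene.png

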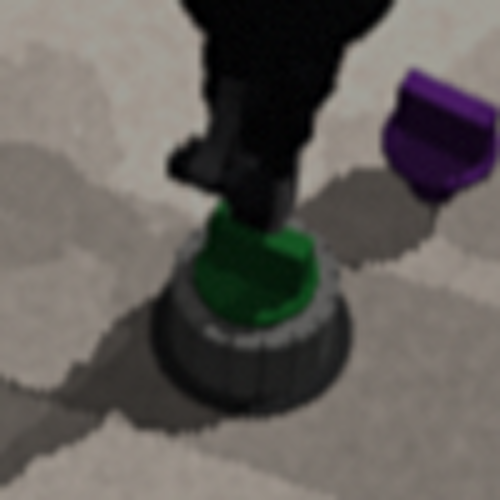

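Run:
```python
import station; print([n for n in dir(station) if not n.startswith('__')])
try: print(station.grip_point_offset)
except Exception as e: print(e)
from h import *
z=np.load("wplug2_pose.npz"); pose=(z["p"],z["r"])
f=lambda x,y,h: cast("wrist",(233+x/6-.4,168+y/6-.4),h,pose)
for h in(.067,.06,.05,.04):
    a,b,c,d=f(250,148,h),f(345,148,h),f(345,466,h),f(250,466,h)
    print(h,np.linalg.norm(a-b),np.linalg.norm(c-d),np.linalg.norm(a-d),((a+b+c+d)/4).round(4), 'flange',np.linalg.norm(f(115,230,h)-f(480,230,h)))
# stand base ellipse outer at z=0 ; teeth ring top
```

```text
['PlanningError', 'camera', 'camera_model', 'get_state', 'grip_point_offset', 'sign_off']
0.0187
0.067 0.01069344643936395 0.011238911502478898 0.03877365412127664 [0.5652 0.184  0.067 ] flange 0.04161318050062424
0.06 0.011032052813648165 0.01159478994600358 0.0400014160513711 [0.5675 0.1847 0.06  ] flange 0.042930855606741716
0.05 0.011515776205482725 0.012103187722467407 0.04175536166579166 [0.5708 0.1857 0.05  ] flange 0.044813248615480916
0.04 0.01199949959731725 0.012611585498931233 0.04350930728021233 [0.574  0.1867 0.04  ] flange 0.04669564162422014
```

View pics/grasp_top.png

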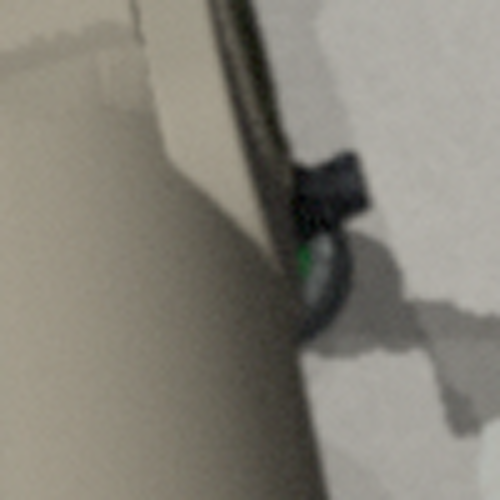

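Run:
```python
from h import *
s,Rt=tool(); pose=(s["eef_pos"],s["eef_rot"])
for dz in(0,.011):
  for dy in(0,-.01,-.019,-.03):
    X=s["eef_pos"]+Rt@np.array([0,dy,dz]);print(dz,dy,proj("wrist",X,pose), proj("wrist",X+Rt@[.006,0,0],pose)[0]-proj("wrist",X-Rt@[.006,0,0],pose)[0])
# bar end top edge (near camera): expected
for zt in(.067,.055,.045):
    C=np.array([.5646,.1844,zt])
    print(zt,[proj("wrist",C+Rt@np.array([sx*.006,0,.02]),pose).round(1) for sx in(-1,1)], 'bottom',proj("wrist",C+Rt@np.array([0,.026,.02]),pose).round(1))
print("observed end face top", (215+268/5,150+400/5),(215+388/5,230),"bottom", 150+320/5)
```

```text
0 0 [281.09339092 248.69758902] 21.66988472062326
0 -0.01 [281.09307793 256.44498346] 22.829664414007937
0 -0.019 [281.09276256 264.15917059] 23.98343892901528
0 -0.03 [281.09232518 274.70962836] 25.559738477047517
0.011 0 [281.10131954 230.10034148] 22.068483251191026
0.011 -0.01 [281.10144307 236.98749123] 23.27608211812992
0.011 -0.019 [281.10156314 243.86212371] 24.480532011174773
0.011 -0.03 [281.10172259 253.29246361] 26.131188906458874
0.067 [array([268.8, 228.7]), array([294.1, 228.7])] bottom [281.4 212. ]
0.055 [array([269.6, 220.4]), array([293.3, 220.4])] bottom [281.4 205.7]
0.045 [array([270.2, 214.3]), array([292.6, 214.3])] bottom [281.4 201. ]
observed end face top (268.6, 230.0) (292.6, 230) bottom 214.0
```

drive_tool([
  [0,0,0,0,0,0,0],
  [0,0,0,0,0,0,0],
  [0,0,0,0,0,0,0],
  [0,0,0,0,0,0,0],
  [0,0,0,0,0.1,0,0],
  [0,0,0,0,0.1,0,0],
  [0,0,0,0,0.1,0,0],
  [0,0,0,0,0,0,0],
  [0,0,0,0,0,0,0],
])

```text
clock: 7.7
eef_pos: [0.5645, 0.1842, 0.0328]
eef_rot: [-1.058, -1.418, 1.419]
wrist_force: [-0.0, -0.2, -0.3]
grip_width: 0.495
```

Run:
```python
from h import *
i=camera("wrist"); save(i,"d1",(165,130,405,310),3)
i=camera("scene"); u=proj("scene",(.5646,.1844,.05)).astype(int); save(i,"d1s",(u[0]-50,u[1]-50,u[0]+50,u[1]+50),6)
print(get_state()["clock"])
```

```text
7.8
```

View pics/d1.png

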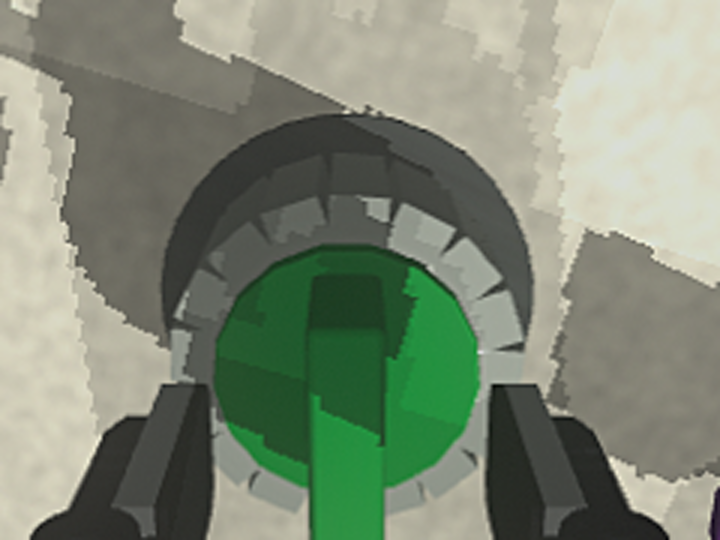

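View pics/d1s.png

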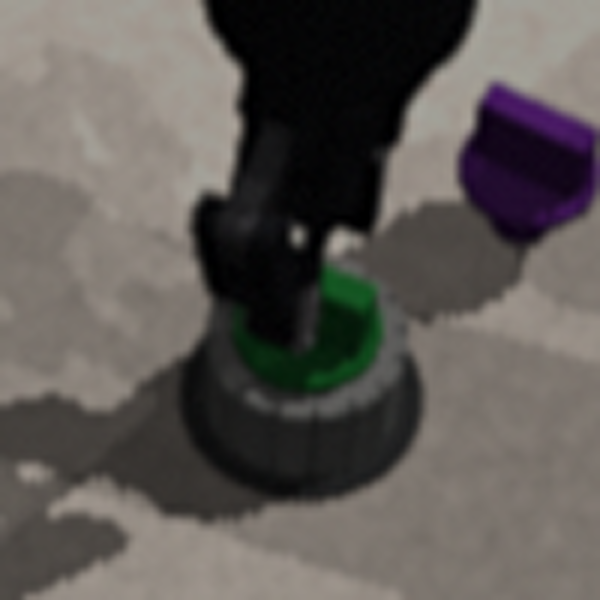

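drive_tool([
  [0,0,0,0,0.1,0,0],
  [0,0,0,0,0.1,0,0],
  [0,0,0,0,0.1,0,0],
  [0,0,0,0,0,0,0],
])

```text
clock: 8.2
eef_pos: [0.5641, 0.1841, 0.0201]
eef_rot: [-1.058, -1.417, 1.419]
wrist_force: [0.3, 0.1, -0.2]
grip_width: 0.503
```

Run:
```python
from h import *
s,Rt=tool()
i=camera("wrist"); save(i,"d2",(165,130,405,310),3)
i=camera("scene"); u=proj("scene",(.5646,.1844,.05)).astype(int); save(i,"d2s",(u[0]-50,u[1]-50,u[0]+50,u[1]+50),6)
print(get_state()["clock"], s["wrist_force"])
```

```text
8.3 [ 0.34280837  0.09389434 -0.16578579]
```

View pics/d2.png

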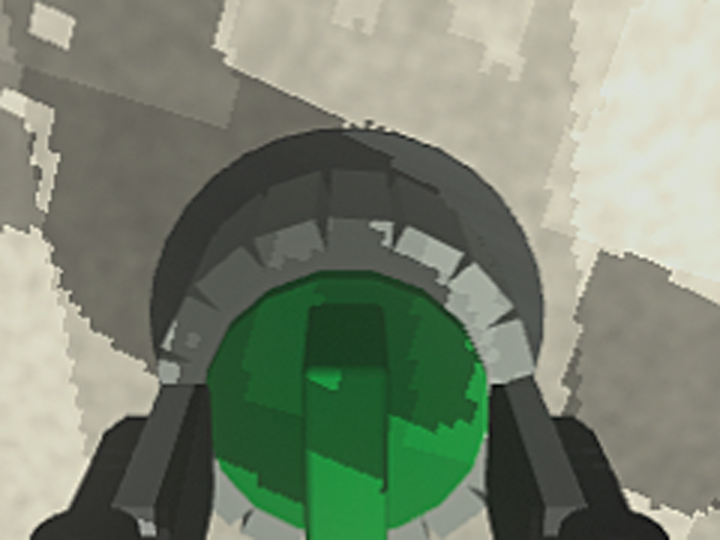

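View pics/d2s.png

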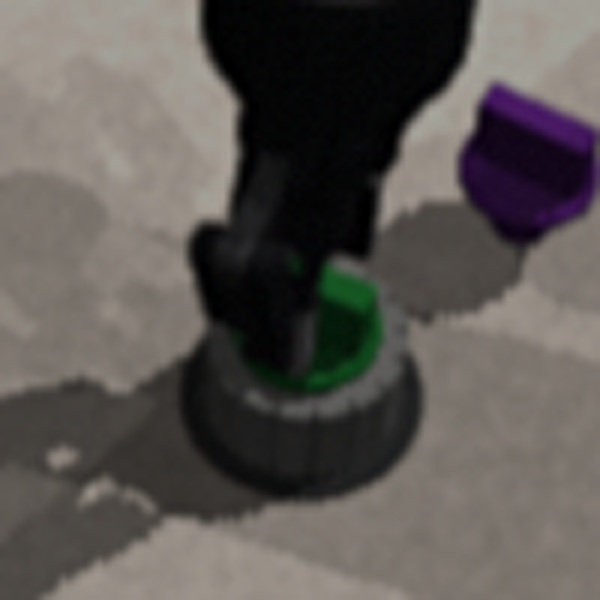

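drive_tool([
  [0,0,0,0,0,0,-0.4],
  [0,0,0,0,0,0,-0.6],
  [0,0,0,0,0,0,-1],
  [0,0,0,0,0,0,-1],
  [0,0,0,0,0,0,-1],
  [0,0,0,0,0,0,-1],
], newtons=40)

```text
clock: 8.9
eef_pos: [0.5649, 0.1844, 0.0214]
eef_rot: [-1.059, -1.419, 1.418]
wrist_force: [-0.9, 0.1, 2.4]
grip_width: 0.127
```

Run:
```python
from h import *
s,Rt=tool()
i=camera("wrist"); save(i,"d3",(165,130,405,310),3)
print(get_state()["clock"], s["wrist_force"],s["torque"],s["eef_pos"])
```

```text
8.95 [-0.90321283  0.10134963  2.39593234] [-0.01935643  0.10546284  0.00195798] [0.5649186  0.18438813 0.02138775]
```

View pics/d3.png

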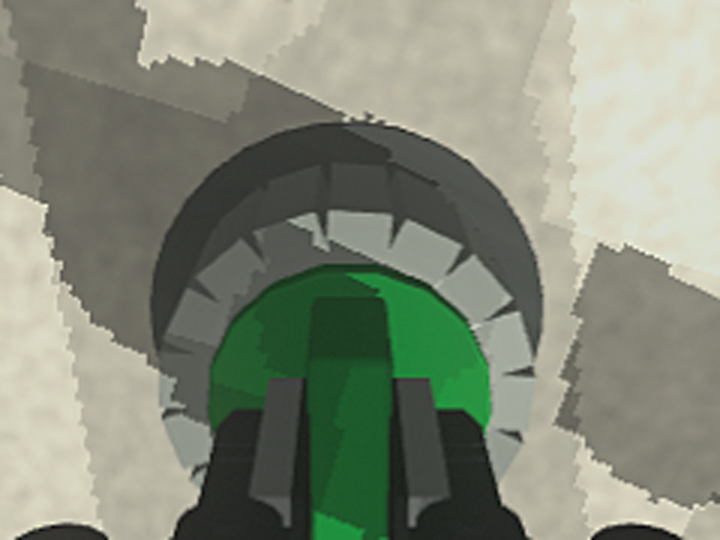

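drive_tool([
  [0,0,0,0,-0.2,0,-1],
  [0,0,0,0,-0.4,0,-1],
  [0,0,0,0,-0.6,0,-1],
  [0,0.5,0,0,-0.8,0,-1],
  [0,1,0,0,-0.75,0,-1],
  [0,1,0,0,-0.3,0,-1],
  [0,1,0,0,0,0,-1],
  [0,1,0,0,0,0,-1],
  [0,1,0,0,0,0,-1],
  [0,1,0,0,0,0,-1],
])

```text
clock: 9.95
eef_pos: [0.5644, 0.1841, 0.1432]
eef_rot: [-1.33, -0.998, 0.999]
wrist_force: [-0.8, 0.2, -1.0]
grip_width: 0.132
```

drive_tool([
  [0,1,0,0,0,0,-1],
  [0,1,0,0,0,0,-1],
  [0,1,0,0,0,0,-1],
  [0,1,0,0,0,0,-1],
  [0,1,0,0,0,0,-1],
  [0,1,0,0,0,0,-1],
  [0,1,0,0,0,0,-1],
  [0,1,0,0,0,0,-1],
  [0,1,0,0,0,0,-1],
  [0,0.7,0,0,0,0,-1],
])

```text
clock: 10.95
eef_pos: [0.5643, 0.1841, 0.1431]
eef_rot: [-1.543, -0.346, 0.347]
wrist_force: [-0.4, 0.2, -0.9]
grip_width: 0.127
```

Run:
```python
from h import *
s,Rt=tool(); print(s["clock"],s["eef_pos"],s["joints"],s["grip_width"],s["wrist_force"]);print(Rt.round(4), np.degrees(np.arctan2(Rt[1,0],Rt[0,0])))
d=np.array([.505,-.208,s["eef_pos"][2]])-s["eef_pos"]; print(Rt.T@d/.04)
i=camera("wrist"); save(i,"lift")
```

```text
10.95 [0.56429939 0.18411435 0.14307671] [-0.74432353  0.37392682  0.48928412  1.56637028 -0.1820036   1.24773633
  0.21625402] 0.1267567616331189 [-0.4407655   0.18631859 -0.89634558]
[[ 9.039e-01 -8.000e-04 -4.276e-01]
 [ 4.276e-01 -3.000e-04  9.039e-01]
 [-9.000e-04 -1.000e+00  1.000e-04]] 25.318023416689964
[-5.53220353e+00  3.99617338e-03 -8.22730257e+00]
```

View pics/lift.png

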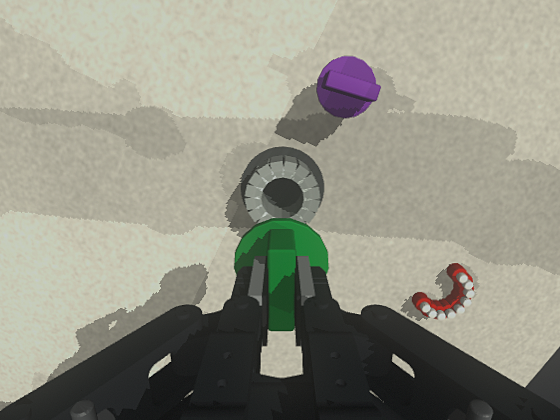

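drive_tool([
  [0,0,0,-0.3,0,-0.5,-1],
  [0,0,0,-0.55,0,-0.95,-1],
  [0,0,0,-0.55,0,-0.95,-1],
  [0,0,0,-0.55,0,-0.95,-1],
  [0,0,0,-0.55,0,-0.95,-1],
  [0,0,0,-0.55,0,-0.95,-1],
  [0,0,0,-0.55,0,-0.95,-1],
  [0,0,0,-0.55,0,-0.95,-1],
  [0,0,0,-0.55,0,-0.95,-1],
  [0,0,0,-0.5,0,-0.9,-1],
])

```text
clock: 12.0
eef_pos: [0.5313, -0.2322, 0.1434]
eef_rot: [-1.542, -0.35, 0.35]
wrist_force: [0.7, 0.2, -0.1]
grip_width: 0.129
```

drive_tool([
  [0,0,0,-0.3,0,-0.5,-1],
  [0,0,0,0,0,0,-1],
  [0,0,0,0,0,0,-1],
  [0,0,0,0,0,0,-1],
])

```text
clock: 12.4
eef_pos: [0.5303, -0.2518, 0.1429]
eef_rot: [-1.541, -0.351, 0.351]
wrist_force: [-0.1, -0.2, -0.6]
grip_width: 0.126
```

Run:
```python
from h import *
s,Rt=tool(); print(s["clock"],s["eef_pos"],s["joints"],s["grip_width"],s["wrist_force"])
i=camera("wrist"); save(i,"hov"); np.save("hov.npy",i); np.savez("hov_pose.npz",p=s["eef_pos"],r=s["eef_rot"])
print(proj("wrist",(.505,-.208,.09),(s["eef_pos"],s["eef_rot"])))
```

```text
12.4 [ 0.53025837 -0.25181262  0.14291817] [-0.12769967  0.38957837  0.67705524  1.59117903 -0.25411533  1.25137827
  1.04111183] 0.1256863302509906 [-0.07253466 -0.20311752 -0.5593141 ]
[275.79859795 145.15345506]
```

View pics/hov.png

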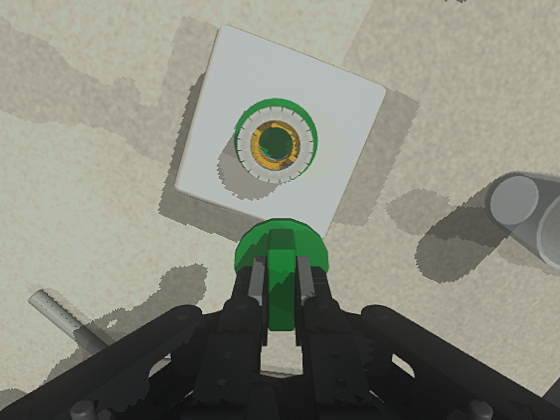

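Run:
```python
from h import *
i=np.load("hov.npy"); save(i,"hov_z1",(225,90,330,195),7)
save(i,"hov_z2",(225,205,340,340),5)
```

```text
(no output)
```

View pics/hov_z1.png

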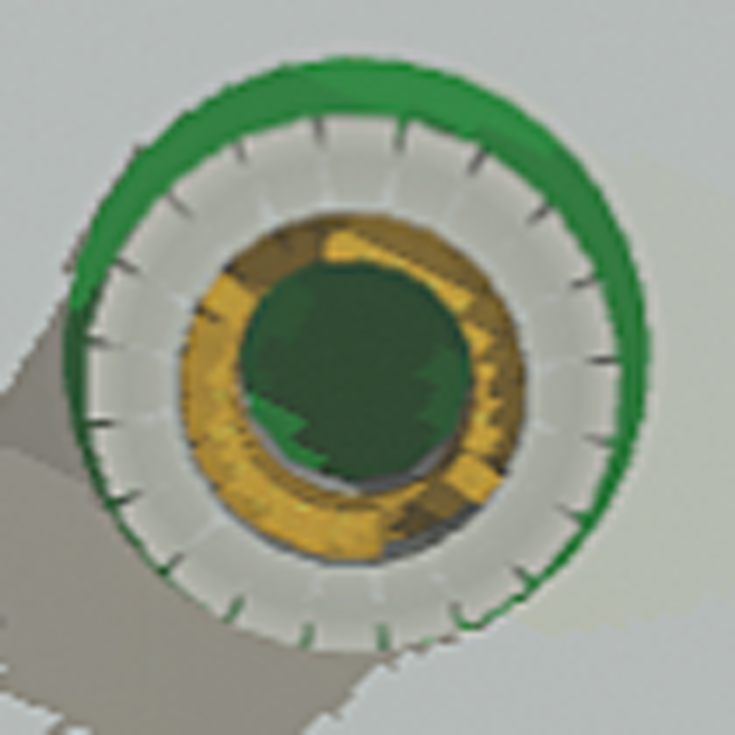

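View pics/hov_z2.png

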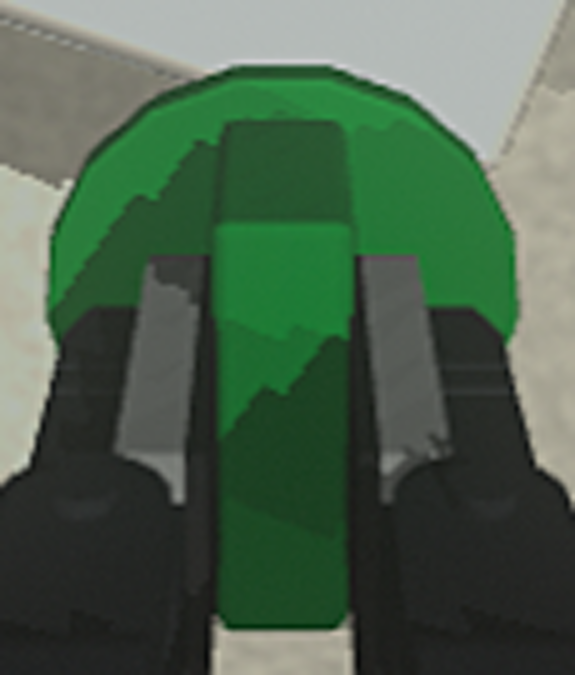

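Run:
```python
from h import *
z=np.load("hov_pose.npz"); pose=(z["p"],z["r"]); Rt=R.from_rotvec(z["r"]).as_matrix()
f=lambda x,y,h: cast("wrist",(225+x/7-.4,90+y/7-.4),h,pose)
pts=[f(x,y,.09) for x,y in((85,385),(622,385),(355,115),(355,652),(165,570),(170,190),(545,205),(530,580))]
xy=np.array(pts)[:,:2]
def circ(xy):
    A=np.c_[2*xy,np.ones(len(xy))]; c=np.linalg.lstsq(A,(xy**2).sum(1),rcond=None)[0]; return c[:2],(c[2]+c[0]**2+c[1]**2)**.5
C,r=circ(xy); print("rim",C,r)
pi=np.array([f(x,y,.09) for x,y in((182,385),(523,385),(355,212))])[:,:2]; print("inner",circ(pi))
for n,p,h in(("lo cw edge",(385,545),.086),("lo stop edge",(458,478),.0885),("lo stop far",(497,460),.0885),("up cw",(330,245),.086),("up stop edge",(235,275),.086)):
    q=f(*p,h)[:2]-C; print(n,np.hypot(*q)*1e3,np.degrees(np.arctan2(q[1],q[0])))
g=lambda x,y,h: cast("wrist",(225+x/5-.4,205+y/5-.4),h,pose)
zt=z["p"][2]+.0456
b=np.array([g(x,y,zt) for x,y in((215,222),(355,222),(348,628),(219,628))]); print("bar",b.mean(0),np.linalg.norm(b[0]-b[3]),np.linalg.norm(b[0]-b[1]))
zf=zt-.026
fl=np.array([g(x,y,zf) for x,y in((52,245),(514,245),(283,80),(110,155),(460,150))])[:,:2]; print("flange",circ(fl))
for nm,c in(("bar",b.mean(0)[:2]),("fl",circ(fl)[0])):
    d=np.r_[C-c,0]; print(nm,"minus TCP",(Rt.T@np.r_[c-z["p"][:2],0])*1e3,"to rim tool mm",(Rt.T@d)*1e3)
```

```text
rim [ 0.50459397 -0.20845722] 0.025051565464662993
inner (array([ 0.50442172, -0.20808435]), np.float64(0.016076992523718355))
lo cw edge 15.652598845354003 -53.13139990906085
lo stop edge 13.11406546417732 -14.235739591136168
lo stop far 15.314973368054796 -0.20068904215788896
up cw 13.454420066199342 124.7605883510721
up stop edge 15.326238484984556 162.34940363126566
bar [ 0.53015209 -0.25185436  0.18851817] 0.03938414324662405 0.011399907577730467
flange (array([ 0.53058794, -0.25263715]), np.float64(0.023682814157369444))
bar minus TCP [-1.13870499e-01 -9.69642448e-06  8.40130723e-03] to rim tool mm [-4.2446465   0.0532305  50.18475114]
fl minus TCP [-0.05998587 -0.00096188 -0.88592333] to rim tool mm [-4.29853113  0.05418268 51.07907578]
```

drive_tool([
  [0,0,0,-0.05,0,0.6,-1],
  [0,0,0,-0.06,0,0.665,-1],
  [0,1,0,0,0.2,0,-1],
  [0,1,0,0,0.3,0,-1],
  [0,0,0,0,0.25,0,-1],
  [0,0,0,0,0.15,0,-1],
  [0,0,0,0,0,0,-1],
  [0,0,0,0,0,0,-1],
])

```text
clock: 13.25
eef_pos: [0.5042, -0.2098, 0.1072]
eef_rot: [-1.56, -0.213, 0.214]
wrist_force: [0.0, 0.1, -0.9]
grip_width: 0.129
```

Run:
```python
from h import *
s,Rt=tool(); print(s["clock"],s["eef_pos"],s["wrist_force"],s["torque"],np.degrees(np.arctan2(Rt[1,0],Rt[0,0])),Rt[:,1])
# plug offset in tool approx (0,-,-.0004)
c=s["eef_pos"]+Rt@np.array([-.0001,0,-.0004]); d=np.r_[np.array([.5046,-.2084])-c[:2],0]; print("shift tool mm",Rt.T@d*1e3)
i=camera("wrist"); save(i,"ins1",(180,90,400,290),3)
i=camera("scene");u=proj("scene",(.505,-.208,.1)).astype(int); save(i,"ins1s",(u[0]-50,u[1]-50,u[0]+50,u[1]+50),6)
```

```text
13.25 [ 0.50419082 -0.20975728  0.10723434] [ 0.02235171  0.05220207 -0.87862288] [-0.00868272 -0.00674704 -0.02410555] 15.590560570854478 [-1.38198207e-04 -1.93029947e-04 -9.99999972e-01]
shift tool mm [ 8.58907458e-01 -3.96556132e-04  1.59736551e+00]
```

View pics/ins1.png

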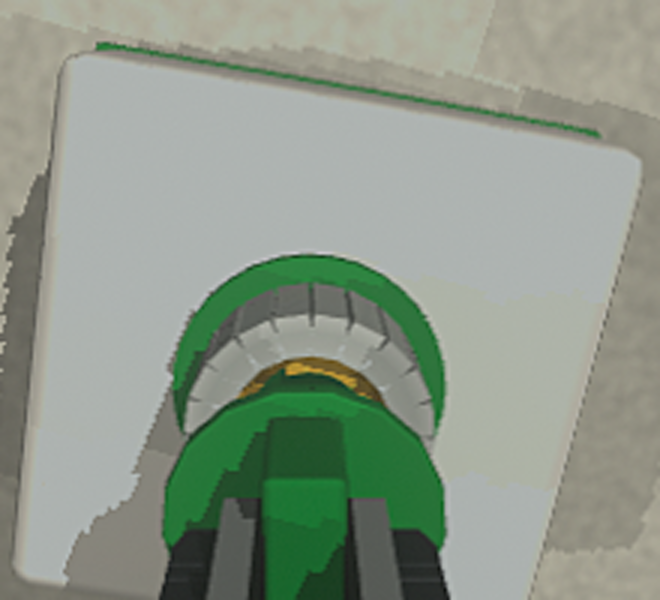

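View pics/ins1s.png

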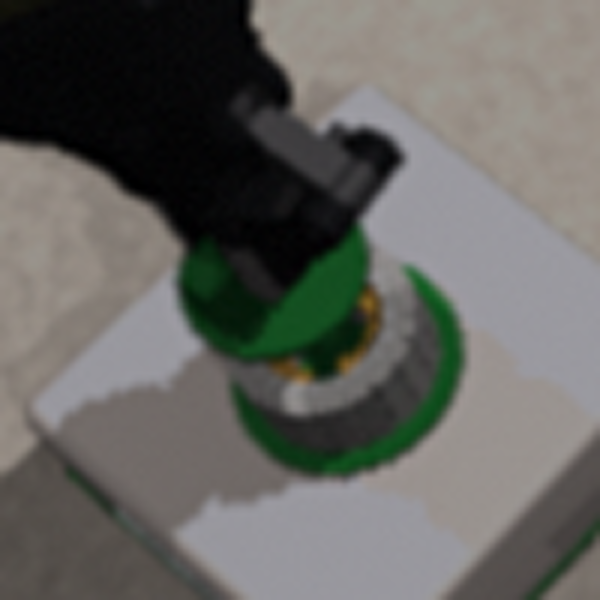

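drive_tool([
  [0,0,0,0.02,0,0.04,-1],
  [0,0,0,0,0,0,-1],
  [0,0,0,0,0,0,-1],
])

```text
clock: 13.65
eef_pos: [0.5045, -0.2079, 0.1072]
eef_rot: [-1.56, -0.213, 0.213]
wrist_force: [0.3, -1.2, -1.2]
grip_width: 0.128
```

```bash
cat > off.py <<'E'
from h import *
s,Rt=tool(); print(s["clock"],s["eef_pos"],s["wrist_force"].round(2),s["torque"].round(3),"phi",np.degrees(np.arctan2(Rt[1,0],Rt[0,0])).round(2),"tilt",Rt[:2,1].round(4))
c=s["eef_pos"]+Rt@np.array([-.0001,0,-.0004]); d=np.r_[np.array([.5046,-.2084])-c[:2],0]; print("shift tool mm",(Rt.T@d*1e3).round(2),"flange over rim mm",(s["eef_pos"][2]+.0146-.09)*1e3)
E
python3 off.py
```

```text
13.65 [ 0.50453192 -0.20790903  0.10724677] [ 0.32 -1.17 -1.21] [ 0.035 -0.01   0.033] phi 15.53 tilt [ 0.0002 -0.    ]
shift tool mm [ 0.03  0.   -0.09] flange over rim mm 31.846767556361982
```

drive_tool([
  [0,0,0,0,0.07,0,-1],
  [0,0,0,0,0.07,0,-1],
  [0,0,0,0,0.07,0,-1],
  [0,0,0,0,0.07,0,-1],
  [0,0,0,0,0.05,0,-1],
  [0,0,0,0,0.05,0,-1],
  [0,0,0,0,0,0,-1],
])

```text
clock: 14.35
eef_pos: [0.5043, -0.2079, 0.0916]
eef_rot: [-1.56, -0.212, 0.213]
wrist_force: [-0.1, -0.5, -1.9]
grip_width: 0.132
```

```bash
python3 off.py
```

```text
14.35 [ 0.50425905 -0.20788077  0.09156654] [-0.06 -0.55 -1.89] [ 0.014 -0.037 -0.033] phi 15.52 tilt [-0.0005  0.    ]
shift tool mm [ 0.29 -0.   -0.19] flange over rim mm 16.166544574125254
```

Free entry so far. Continue down gently to the thread face.

drive_tool([
  [0,0,0,0,0.03,0,-1],
  [0,0,0,0,0.03,0,-1],
  [0,0,0,0,0.03,0,-1],
  [0,0,0,0,0,0,-1],
])

```text
clock: 14.75
eef_pos: [0.5043, -0.2079, 0.0881]
eef_rot: [-1.56, -0.212, 0.213]
wrist_force: [0.3, -0.0, -0.7]
grip_width: 0.13
```

```bash
python3 off.py
```

```text
14.75 [ 0.5043327  -0.2078734   0.08812103] [ 0.27 -0.02 -0.7 ] [ 0.031 -0.011 -0.001] phi 15.52 tilt [-0.0003  0.    ]
shift tool mm [ 0.22 -0.   -0.18] flange over rim mm 12.72102761010005
```

drive_tool([
  [0,0,0,0,0.02,0,-1],
  [0,0,0,0,0.02,0,-1],
  [0,0,0,0,0,0,-1],
])

```text
clock: 15.05
eef_pos: [0.5045, -0.208, 0.0868]
eef_rot: [-1.56, -0.213, 0.212]
wrist_force: [-0.2, -0.5, -0.2]
grip_width: 0.126
```

```bash
python3 off.py
```

```text
15.05 [ 0.50454082 -0.2079831   0.08678056] [-0.17 -0.52 -0.2 ] [0.014 0.082 0.035] phi 15.52 tilt [ 0.0002 -0.0001]
shift tool mm [ 0.05  0.   -0.02] flange over rim mm 11.380555054868513
```

drive_tool([
  [0,0,0,0,0.015,0,-1],
  [0,0,0,0,0.015,0,-1],
  [0,0,0,0,0,0,-1],
])

```text
clock: 15.35
eef_pos: [0.5047, -0.2081, 0.0863]
eef_rot: [-1.56, -0.213, 0.212]
wrist_force: [-2.4, 1.0, 7.6]
grip_width: 0.125
```

```bash
python3 off.py
```

```text
15.35 [ 0.50473212 -0.20806519  0.0863358 ] [-2.44  0.95  7.63] [ 0.266  0.633 -0.007] phi 15.52 tilt [0.0008 0.0001]
shift tool mm [-0.12 -0.    0.11] flange over rim mm 10.93580415303816
```

drive_tool([
  [0,-0.8,0,0,0,0,-1],
  [0,-0.8,0,0,0,0,-1],
  [0,-0.8,0,0,0,0,-1],
  [0,-0.8,0,0,0,0,-1],
  [0,-0.8,0,0,0,0,-1],
  [0,-0.8,0,0,0,0,-1],
  [0,-0.4,0,0,0,0,-1],
])

```text
clock: 16.05
eef_pos: [0.5053, -0.2083, 0.0863]
eef_rot: [-1.496, -0.57, 0.568]
wrist_force: [0.4, -0.4, 3.8]
grip_width: 0.13
```

```bash
python3 off.py
```

```text
16.05 [ 0.50528124 -0.20830059  0.08629466] [ 0.4  -0.36  3.78] [ 0.024 -0.129 -0.022] phi 41.67 tilt [ 0.002  -0.0005]
shift tool mm [-0.47 -0.    0.78] flange over rim mm 10.894664012394612
```

drive_tool([
  [0,-0.4,0,-0.01,0.005,0.015,-1],
  [0,-0.4,0,0,0.005,0,-1],
  [0,-0.4,0,0,0.005,0,-1],
  [0,0,0,0,0,0,-1],
])

```text
clock: 16.45
eef_pos: [0.5038, -0.2077, 0.0848]
eef_rot: [-1.472, -0.648, 0.648]
wrist_force: [1.3, -0.1, -2.0]
grip_width: 0.127
```

```bash
python3 off.py
```

```text
16.45 [ 0.50376882 -0.20770675  0.0848122 ] [ 1.34 -0.11 -2.02] [ 0.003 -0.109 -0.036] phi 47.56 tilt [-0.  0.]
shift tool mm [ 0.15 -0.   -0.68] flange over rim mm 9.412201190846236
```

drive_tool([
  [0,-0.8,0,0,0,-0.01,-1],
  [0,0,0,0,0.03,0,-1],
  [0,0,0,0,0.03,0,-1],
  [0,0,0,0,0.03,0,-1],
  [0,0,0,0,0,0,-1],
])

```text
clock: 16.95
eef_pos: [0.5038, -0.208, 0.081]
eef_rot: [-1.454, -0.701, 0.701]
wrist_force: [0.4, 0.2, -0.5]
grip_width: 0.128
```

```bash
python3 off.py
```

```text
16.95 [ 0.50380471 -0.20795809  0.08096884] [ 0.4   0.16 -0.55] [ 0.017 -0.036  0.004] phi 51.46 tilt [-0.0006  0.0001]
shift tool mm [ 0.25 -0.   -0.5 ] flange over rim mm 5.56884297166918
```

drive_tool([
  [0,0,0,0,0.015,-0.01,-1],
  [0,0,0,0,0.015,0,-1],
  [0,0,0,0,0.01,0,-1],
  [0,0,0,0,0,0,-1],
])

```text
clock: 17.35
eef_pos: [0.5045, -0.2084, 0.0799]
eef_rot: [-1.455, -0.702, 0.702]
wrist_force: [-1.1, 0.8, 1.3]
grip_width: 0.129
```

```bash
python3 off.py
```

```text
17.35 [ 0.50448291 -0.20835384  0.07990602] [-1.15  0.75  1.34] [ 0.016  0.12  -0.027] phi 51.51 tilt [ 0.0003 -0.0001]
shift tool mm [ 0.14 -0.    0.28] flange over rim mm 4.506017232744755
```

drive_tool([
  [0,0.6,0,0,0,0,-1],
  [0,0.6,0,0,0.003,0,-1],
  [0,0.6,0,0,0.003,0,-1],
  [0,0.6,0,0,0.003,0,-1],
  [0,0.6,0,0,0.003,0,-1],
  [0,0.6,0,0,0.003,0,-1],
])

```text
clock: 17.95
eef_pos: [0.5044, -0.2084, 0.0792]
eef_rot: [-1.522, -0.457, 0.456]
wrist_force: [0.2, -0.2, 0.3]
grip_width: 0.128
```

```bash
python3 off.py
```

```text
17.95 [ 0.50437507 -0.20843655  0.07921021] [ 0.17 -0.21  0.33] [-0.072  0.081 -0.028] phi 33.38 tilt [ 0.0001 -0.0002]
shift tool mm [ 0.31 -0.    0.31] flange over rim mm 3.8102087884446245
```

drive_tool([
  [0,0.8,0,0,0.005,0,-1],
  [0,0.8,0,0,0.004,0,-1],
  [0,0.8,0,0,0.005,0,-1],
  [0,0.8,0,0,0.004,0,-1],
  [0,0.8,0,0,0.005,0,-1],
  [0,0,0,0,0,0,-1],
])

```text
clock: 18.55
eef_pos: [0.5045, -0.2083, 0.0783]
eef_rot: [-1.563, -0.185, 0.184]
wrist_force: [-0.0, 0.0, 0.9]
grip_width: 0.13
```

```bash
python3 off.py
```

```text
18.55 [ 0.50450416 -0.20833033  0.07828417] [-0.01  0.04  0.95] [ 0.031 -0.035  0.032] phi 13.45 tilt [ 0.0002 -0.0003]
shift tool mm [ 0.18 -0.    0.31] flange over rim mm 2.8841721656321373
```

drive_tool([
  [0,0.8,0,0,0.005,0,-1],
  [0,0.8,0,0,0.004,0,-1],
  [0,0.8,0,0,0.005,0,-1],
  [0,0.8,0,0,0.004,0,-1],
  [0,0.8,0,0,0.005,0,-1],
  [0,0.8,0,0,0.004,0,-1],
  [0,0.8,0,0,0.005,0,-1],
  [0,0,0,0,0,0,-1],
])

```text
clock: 19.35
eef_pos: [0.5045, -0.2083, 0.077]
eef_rot: [-1.562, 0.198, -0.198]
wrist_force: [-0.9, -0.7, 0.7]
grip_width: 0.129
```

```bash
python3 off.py
```

```text
19.35 [ 0.50448969 -0.20827771  0.07699872] [-0.86 -0.7   0.68] [ 0.023  0.01  -0.029] phi -14.43 tilt [ 0.0002 -0.0002]
shift tool mm [ 0.24 -0.    0.31] flange over rim mm 1.5987185537236492
```

drive_tool([
  [0,0.8,0,0,0.005,0,-1],
  [0,0.8,0,0,0.004,0,-1],
  [0,0.8,0,0,0.005,0,-1],
  [0,0.8,0,0,0.004,0,-1],
  [0,0.8,0,0,0.005,0,-1],
  [0,0.8,0,0,0.004,0,-1],
  [0,0,0,0,0,0,-1],
])

```text
clock: 20.05
eef_pos: [0.5044, -0.2083, 0.0759]
eef_rot: [-1.507, 0.524, -0.524]
wrist_force: [-0.5, -1.3, 2.0]
grip_width: 0.129
```

```bash
python3 off.py
```

```text
20.05 [ 0.5044441  -0.20830232  0.07587978] [-0.52 -1.25  2.03] [ 0.096  0.039 -0.025] phi -38.36 tilt [ 0.     -0.0002]
shift tool mm [ 0.28 -0.    0.42] flange over rim mm 0.479781458669018
```

drive_tool([
  [0,0.6,0,0,0.003,0.005,-1],
  [0,0.6,0,0,0.003,0,-1],
  [0,0.6,0,0,0.003,0,-1],
  [0,0,0,0,0,0,-1],
])

```text
clock: 20.45
eef_pos: [0.5045, -0.2081, 0.0755]
eef_rot: [-1.473, 0.645, -0.645]
wrist_force: [0.4, 0.7, 1.0]
grip_width: 0.128
```

```bash
python3 off.py
```

```text
20.45 [ 0.50454679 -0.20809524  0.07549614] [0.41 0.75 1.  ] [0.131 0.019 0.006] phi -47.3 tilt [ 0.     -0.0001]
shift tool mm [0.36 0.   0.23] flange over rim mm 0.09614406546865073
```

drive_tool([
  [0,0.6,0,0,0.004,0,-1],
  [0,0.6,0,0,0.004,0,-1],
  [0,0,0,0,0,0,-1],
])

```text
clock: 20.75
eef_pos: [0.5048, -0.2082, 0.0754]
eef_rot: [-1.446, 0.725, -0.726]
wrist_force: [0.5, 1.1, 3.1]
grip_width: 0.127
```

```bash
python3 off.py
```

```text
20.75 [ 0.50476349 -0.20823461  0.07540085] [0.5  1.09 3.09] [ 0.136 -0.025 -0.041] phi -53.31 tilt [ 0.0005 -0.0003]
shift tool mm [0.13 0.   0.17] flange over rim mm 0.0008502895543494038
```

drive_tool([
  [0,0.5,0,0,0.003,0,-1],
  [0,0.5,0,0,0.003,0,-1],
  [0,0,0,0,0,0,-1],
])

```text
clock: 21.05
eef_pos: [0.5049, -0.2084, 0.0754]
eef_rot: [-1.421, 0.792, -0.794]
wrist_force: [-0.7, -0.1, 5.1]
grip_width: 0.13
```

```bash
python3 off.py
python3 - <<'E'
from h import *
i=camera("wrist"); save(i,"home",(180,150,400,350),3)
i=camera("scene");u=proj("scene",(.505,-.208,.1)).astype(int); save(i,"homes",(u[0]-50,u[1]-50,u[0]+50,u[1]+50),6)
E
```

```text
21.05 [ 0.50492657 -0.2083546   0.07538615] [-0.66 -0.08  5.11] [ 0.076  0.046 -0.057] phi -58.3 tilt [ 0.0009 -0.0004]
shift tool mm [-0.03  0.    0.1 ] flange over rim mm -0.013846641724407638
```

View pics/home.png

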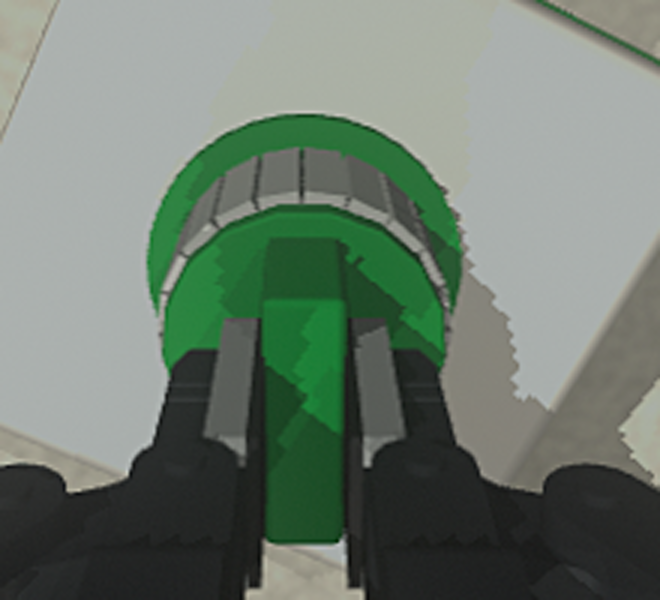

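View pics/homes.png

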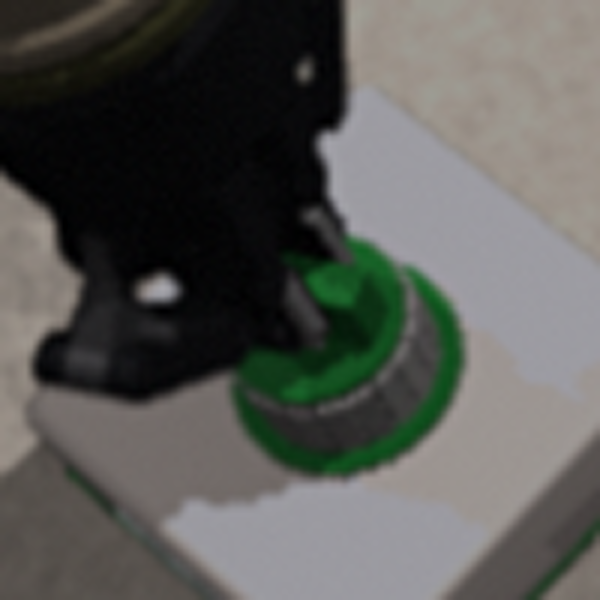

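drive_tool([
  [0,0,0,0,-0.008,0,-1],
  [0,0,0,0,0,0,-0.6],
  [0,0,0,0,0,0,-0.4],
  [0,0,0,0,0,0,-0.2],
  [0,0,0,0,0,0,-0.2],
  [0,0,0,0,-0.1,0,-0.2],
  [0,0,0,0,-0.3,0,-0.2],
  [0,0,0,0,-0.6,0,-0.2],
  [0,0,0,0,-0.8,0,-0.2],
  [0,0,0,0,-0.4,0,-0.2],
])

```text
clock: 22.15
eef_pos: [0.5053, -0.2091, 0.1667]
eef_rot: [-1.42, 0.793, -0.798]
wrist_force: [0.1, 0.1, -1.4]
grip_width: 0.401
```

drive_tool([
  [0,0,0,0,0,0,-0.2],
  [0,0,0,0,0,0,-0.2],
])

```text
clock: 22.35
eef_pos: [0.5047, -0.2081, 0.1637]
eef_rot: [-1.42, 0.794, -0.796]
wrist_force: [-0.6, 0.1, -0.6]
grip_width: 0.398
```

Run:
```python
from h import *
s,Rt=tool(); print(s["clock"],s["eef_pos"],s["wrist_force"],s["grip_width"])
i=camera("wrist"); np.save("end.npy",i); np.savez("end_pose.npz",p=s["eef_pos"],r=s["eef_rot"])
u=proj("wrist",(.505,-.208,.1),(s["eef_pos"],s["eef_rot"])).astype(int);print(u)
save(i,"end",(u[0]-55,u[1]-55,u[0]+55,u[1]+55),6); save(i,"endw")
i=camera("scene"); save(i,"ends"); u=proj("scene",(.505,-.208,.1)).astype(int); save(i,"endsz",(u[0]-50,u[1]-50,u[0]+50,u[1]+50),6)
```

```text
22.35 [ 0.50465773 -0.20810701  0.16370585] [-0.59771141  0.0976207  -0.611112  ] 0.3980522451162174
[281 211]
```

View pics/end.png

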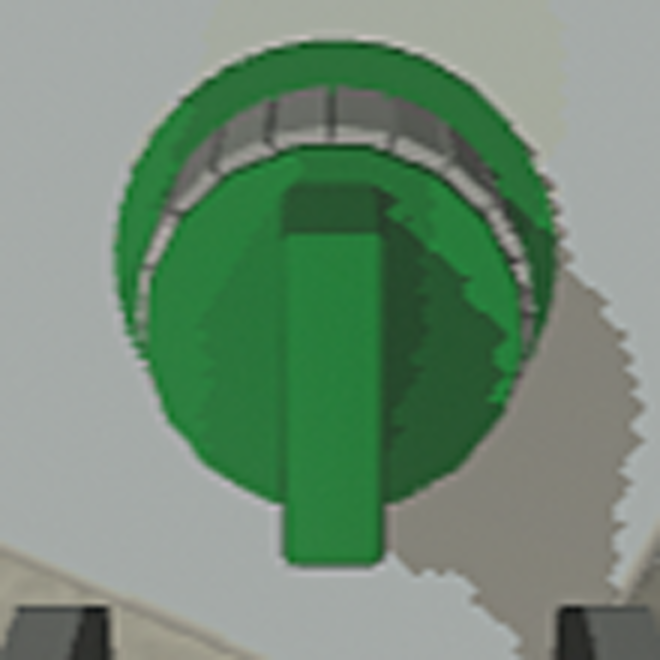

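View pics/endsz.png

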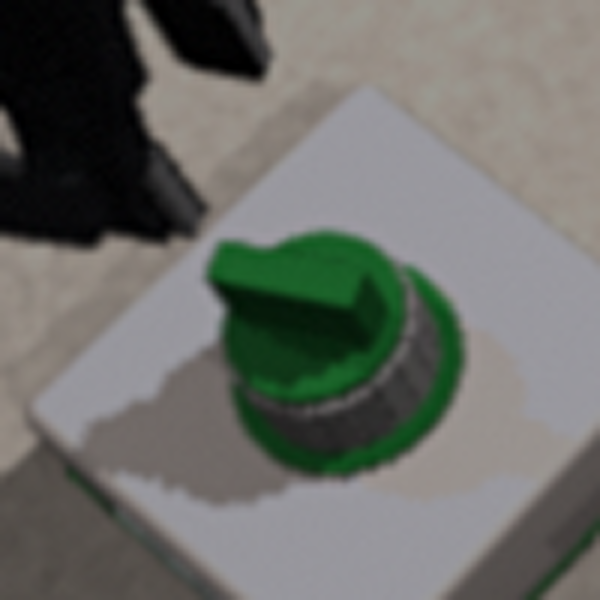

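View pics/ends.png

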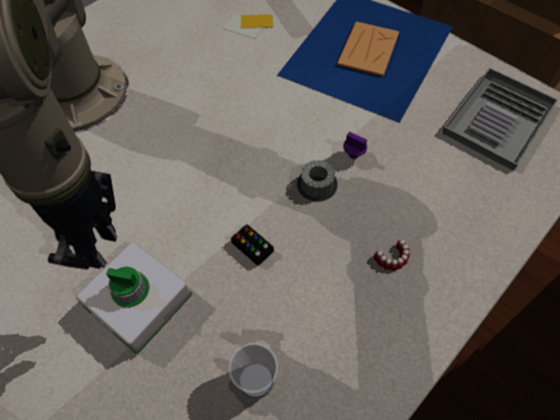

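Run:
```python
from h import *
z=np.load("end_pose.npz"); pose=(z["p"],z["r"])
f=lambda x,y,h: cast("wrist",(226+x/6-.4,156+y/6-.4),h,pose)
for h in(.119,.121,.123):
    b=np.array([f(x,y,h) for x,y in((284,234),(381,234),(384,566),(283,566))]); print(h,b.mean(0),np.linalg.norm(b[0]-b[3]))
fl=np.array([f(x,y,.095) for x,y in((148,325),(522,325),(333,145),(215,470),(470,455))])[:,:2]
A=np.c_[2*fl,np.ones(len(fl))]; c=np.linalg.lstsq(A,(fl**2).sum(1),rcond=None)[0]; print(c[:2],(c[2]+c[0]**2+c[1]**2)**.5)
```

```text
0.119 [ 0.503436   -0.20893026  0.119     ] 0.039945996560549035
0.121 [ 0.50404123 -0.20855717  0.121     ] 0.03957719117078399
0.123 [ 0.50464645 -0.20818408  0.123     ] 0.03920838578101899
[ 0.50434528 -0.20862992] 0.023606614162008686
```

```bash
python3 -c "
from station import *
print(sign_off())"
```

```text
the job is handed in; nothing more can be done
None
```

The green plug is screwed home in the tank's neck and released, and I handed the job in at about 22.5 s of the 61 s allowed.

I located the notches with the wrist camera, set the plug on the thread face with about 8 N, and turned it back about 30° until it dropped. I then ran it in clockwise about 110°, until the height stopped changing. The push in the thread stayed at or below about 5 N.

**Final checks:**
- **Centring:** the plug centre measures about 0.6 mm from the rim centre.
- **Height:** the bar's size and position fit a flange sitting on the rim. The arm height stayed within 0.02 mm over the last 5° of turning. This does not prove the 1 mm limit.
- **Squareness:** the flange looks flat on the rim in two camera views. I judged this by eye and did not measure it.
- **Other things on the bench:** the bur block, jaw model, tumbler and purple plug look unmoved in the scene picture.
- **Gripper:** it is open and about 90 mm above its grasp position, touching nothing.

**What disagreed:**
- **Missed first grasp:** the fingers shut above the bar without moving the plug. The fingertips are really about 25–30 mm behind the stated TCP, so I went 24 mm lower and gripped properly.
- **Height offset:** my computed flange heights read about 0.6 mm low at the thread face (11.0 mm against the stated 11.6 mm), but about 0 at home.

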